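Close the grommet tin and lift off only its outer lid

ROBOT

A 6-joint arm with a two-finger parallel gripper is mounted at the origin on the work surface. World frame = base frame: x ahead of the robot, y to its left, z up, the work surface at z = 0. Lengths are in mm, angles in rad, forces in N, time in s.
With the tool pointing down it reaches from about 350 to 875 mm from the base axis. Payload 4.2 kg.
Tool frame: the origin (TCP) lies midway between the tips of the shut fingers; the grasp point (between the pads) lies 19 mm behind it; y points along the fingers, x is the direction in which the jaws open and shut, and the axes are right-handed (so a half turn about y gives the same grasp; the last joint's range is limited). The gripper opens to 85 mm and grips with 20 to 120 N. Pads are 22 mm wide; open, the fingers measure 114 mm over their backs; the gripper's body (76 mm by 85 mm) begins 54 mm behind the grasp point. The pads swing forward as they close: fully open they stand 13 mm farther back than shut.
Start: joints at [1.577, 0.385, 0.008, 0, -1.194, -0.259], TCP at [156.291, 605.122, 231.312] pointing down, gripper open.
Joint ranges: [-3.14, 3.14], [-1.21, 2.06], [-1.07, 1.41], [-3.16, 2.05], [-2.99, -0.16], [-3.1, 3.1]. Speed limits (rad/s): [2.79, 2.79, 3.14, 3.14, 3.14, 3.14].

INTERFACE

Orientations are given as a unit quaternion [x, y, z, w].
In Python, from bench import read_state, get_image, job_done gives the robot as it stands.
- The arm moves only by the tool play_rows, never from a script. Its argument "series" is a list of rows, each a list of 7 numbers: the shift along the tool's x, y, z in m, then the turn, a rotation vector about the tool's x, y, z in rad, then the finger opening in m, from 0 to 0.0854. In form: [[x, y, z, wx, wy, wz, claw], ...]. A call has 1 to 10 rows; each row shifts and turns the pose as measured when the row begins, along the tool's axes as they then stand; what a row does not reach is not made up. A row lasts 1/10 s, in which the tool goes at most 50 mm and 8.59 degrees, less where a joint would pass 70% of its speed; a pose out of reach is approached as far as the arm can. A call with a gripper value outside its range is refused whole. The fingers move at their own pace and stop on an object; the grip force is fixed at half the most. Time passes only in rows, so rows that do not move let the fingers close. It gives the time, the measured TCP pose, the force and the opening at its end, in the units of the state.
- read_state(): the state, without advancing time (a new reading comes with each control period).
- get_image(name): name is "scene" or "side" or "wrist"; returns a dict with "color" (400x640x3 uint8, red, green, blue), "intrinsics" (3x3 intrinsics, pixels), "origin" and "orientation" of the camera in the world. Camera axes: x right, y down, z forward; pixel columns grow to the right and rows downward; lengths in mm; the calibration is good to about 2 mm. A picture is of the moment at which its call begins. There is no depth.
- job_done(): hands the job in, once; it reports no verdict.
The state is a dict: "clock": time; "joints": joint angles; "joint_vel": joint speeds; "joint_efforts": joint torques, N m; "position": TCP position; "ee_rot": TCP orientation; "contact_force": force on the tool from outside, world axes, zero at the start; "wrist_torque": the same for the moment, N m; "gripper_width": finger opening in mm.
Only numpy, scipy, OpenCV 4.12 (cv2) and the standard library are available. Lean on these libraries where they do the work, as an engineer would, in place of code of your own. Each camera call takes 0.05 s, during which the arm holds its last target. There are 200 camera calls.

TASK

The double lid of the open grommet tin is standing on the cart, red outer lid resting over the inner lid. Carry the two lids together, still nested, to the tin on the turntable's hub and lower them, without dropping them, until the inner lid is fully seated in the tin's mouth; then lift the red outer lid off alone, while the inner lid stays fully seated and the tin stays on its hub. Finish still holding the outer lid level in the gripper, at least 10 cm above where it sat and carried by nothing else; leave the other things on the cart where they are.

Things in the scene. Friction and masses are not known exactly. Their poses are not given: they have to be found in the camera images.
- turntable: round wooden display turntable, fixed to the cart, does not turn: 220 mm diameter, top face 30 mm above the cart, two rings of small anodized caps (10 mm tall) near its edge and a dark wooden hub in the middle, 60 mm diameter, rising 20 mm above the top face (50 mm above the cart). Origin: centre of its underside on the cart; z up.
- hub_top (a point): centre of the hub's top face, 50 mm above the cart.
- tin: open aluminium tin with a blue band, 72 mm outer diameter, 70 mm tall, wall 3 mm (mouth 66 mm wide), black grommets filling it to about 40 mm. It stands loose on the hub and overhangs it by 6 mm all round, so it can be pushed or tipped; about 0.55 kg. Origin: centre of its underside; z up through the mouth.
- tin_mouth (a point): centre of the tin's mouth in the plane of its rim, 70 mm above the tin's origin (120 mm above the cart).
- inner_lid: inner lid, loose, about 0.14 kg. Origin: centre of its underside; z up. Above it: black plug 61 mm diameter (foot tapers to 53), 0-14 mm; black flange 78 mm, 14-18 mm, rests on the tin's rim; grey boss 52 mm, 18-31 mm, ringed by sample caps; yellow knob 20 mm, 31-82 mm. Starts upright on the cart; lifting its knob carries the outer lid too. Seated: its origin is 56 mm above the tin's origin.
- knob_top (a point): centre of the yellow knob's top, 82 mm above the inner lid's origin. While nested only the knob's top 26 mm stands out above the outer lid's collar.
- outer_lid: red outer lid, loose, about 0.12 kg, rests unfastened on the inner lid's boss (up to 3 mm sideways play). Origin: centre of its open lower edge; z up. Above it: skirt 89 mm outer, 84 mm inner diameter, 0-22 mm; flat roof 22-25 mm; bare metal collar 40 mm outer, 28 mm inner, 25-47 mm, the knob passes through it. Nested: its origin is 9 mm above the inner lid's origin.
- collar_top (a point): centre of the collar's top edge, 47 mm above the outer lid's origin.
- socket: bystander: chrome hex socket, 24 mm diameter, 36 mm tall; origin under its centre.
- ratchet: bystander: steel ratchet handle with a black grip, about 210 mm long, 36 mm tall, lying along its x; origin under its middle.
- grommet_jar: bystander: glass jar of black grommets, 76 mm diameter, 102 mm tall; origin under its centre.
- cap_tray: bystander: blue tray of caps, 100 x 140 x 25 mm; origin under its centre.
- tyre_gauge: bystander: pencil tyre gauge, about 130 mm long, 22 mm tall, lying along its x; origin under its middle.
There are look-alikes about, which are no part of the job. What is shaped like the tin but purple is not meant.

How it is judged:
By the outcome, as a careful person would: the job done as asked, in the order asked, and still so for the second after the job is handed in, while the arm keeps its last pose, push and grip.
It also fails if it takes over 50 s, if anything falls off the work surface, if the arm or the gripper's body presses on something with over 40 N, if the wrist force passes 120 N, or if a joint passes its speed limit or range.

## Working session

There is one attempt and no reset: what is moved stays moved. The work goes in short steps, Python scripts to look and compute and a tool call to move; the robot and the scene stay as the last step left them, time stands still between calls to the robot, and variables do not carry over. Pictures are saved under pics/ and viewed, about 8 in all and at most 12, crops included, and the job is handed in when it is done.

Besides the shell and the picture viewer there is one more tool, called after "Emit:" as name([rows], argument=value, ...), one row to a line, values as JSON. play_rows: Moves the arm, as the interface text tells. Its arguments: {"type":"object","properties":{"series":{"type":"array","items":{"type":"array","items":{"type":"number"}}}},"required":["series"]}

```bash
mkdir -p pics && python3 - <<'E'
from bench import *
import cv2,numpy as np
s=read_state();print({k:np.round(v,3) for k,v in s.items()})
for n in("scene","side","wrist"):
    i=get_image(n);cv2.imwrite(f"pics/{n}0.png",i["color"][...,::-1]);print(n,i["intrinsics"],i["origin"],i["orientation"])
E
```

```text
{'clock': np.float64(0.0), 'joints': array([ 1.577e+00,  3.860e-01,  7.000e-03, -1.000e-03, -1.194e+00,
       -2.590e-01]), 'joint_vel': array([ 0.   , -0.   , -0.   ,  0.   ,  0.001,  0.   ]), 'joint_efforts': array([-0.0000e+00, -3.9228e+01,  1.8840e+01,  4.1860e+00, -5.0000e-03,
        0.0000e+00]), 'position': array([156.14 , 604.567, 230.232]), 'ee_rot': array([ 0.434, -0.559,  0.56 , -0.432]), 'contact_force': array([-0.031,  0.227,  0.801]), 'wrist_torque': array([ 0.005,  0.02 , -0.003]), 'gripper_width': np.float64(85.142)}
scene [[423.50632912   0.         319.78860559]
 [  0.         423.50632912 201.42090677]
 [  0.           0.           1.        ]] [1328.36421608 -257.99888309 1073.16894676] [ 0.77219187  0.5421808  -0.19699443 -0.26636985]
side [[403.56161778   0.         326.98678291]
 [  0.         403.56161778 208.03308219]
 [  0.           0.           1.        ]] [ 319.33178744 -983.16961069  842.2314105 ] [ 0.88638343 -0.10337478  0.05236017 -0.44821476]
wrist [[286.02522591   0.         320.76778679]
 [  0.         286.02522591 202.45200191]
 [  0.           0.           1.        ]] [238.52669339 584.21985665 373.14316347] [-0.60345773  0.78009045  0.13035747 -0.10151148]
```

View pics/scene0.png

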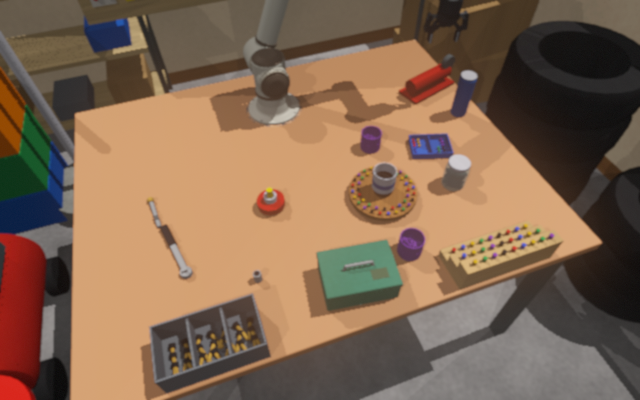

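View pics/side0.png

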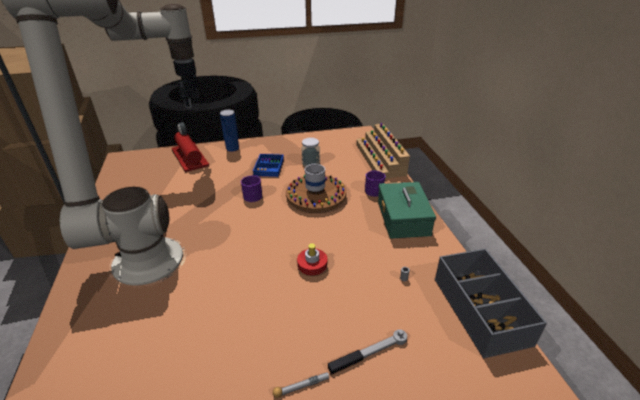

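The scene view shows the lids at about (270,200) and the tin at (384,180). In the side view they are at (312,260) and (315,178). Next I'll zoom in for pixel precision.

```bash
python3 - <<'E'
import cv2,numpy as np
a=cv2.imread("pics/scene0.png");b=cv2.imread("pics/side0.png")
def c(i,u,v):
    return cv2.resize(i[v:v+50,u:u+60],None,fx=6.5,fy=6,interpolation=cv2.INTER_CUBIC)
f=lambda i,u,v:cv2.resize(i[v:v+45,u:u+60],(390,292),interpolation=cv2.INTER_CUBIC)
cv2.imwrite("pics/m.png",np.vstack([np.hstack([f(a,240,175),f(a,355,155)]),np.hstack([f(b,282,235),f(b,285,160)])]))
E
```

```text
(no output)
```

View pics/m.png

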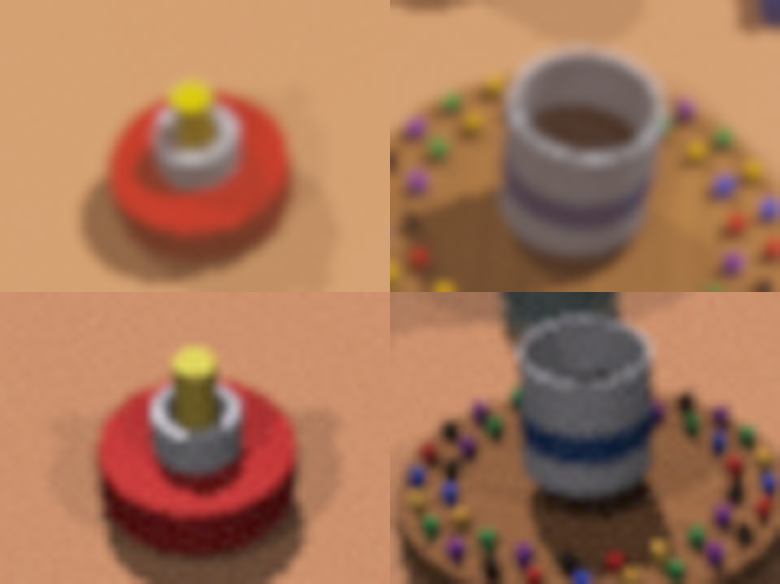

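Knob top: scene crop (191,98), side crop (194,70). Tin rim centre: scene (195,105), side (195,60). Now I'll triangulate both.

```bash
cat > h.py <<'E'
from bench import *
import cv2,numpy as np
from scipy.spatial.transform import Rotation as R
def P(i):
    M=R.from_quat(i["orientation"]).as_matrix().T
    return i["intrinsics"]@np.c_[M,-M@np.array(i["origin"])]
def tri(a,b,pa,pb):
    X=cv2.triangulatePoints(P(a),P(b),np.float64(pa),np.float64(pb));return (X[:3]/X[3]).ravel()
def plane(i,p,z):
    d=R.from_quat(i["orientation"]).apply(np.linalg.inv(i["intrinsics"])@[p[0],p[1],1]);o=np.array(i["origin"])
    return o+d*(z-o[2])/d[2]
def proj(i,X):
    q=P(i)@np.r_[X,1];return q[:2]/q[2]
E
python3 - <<'E'
from h import *
a=get_image("scene");b=get_image("side")
for n,pa,pb,z in(("knob",(269.0,189.7),(311.5,245.4),82),("mouth",(384.6,170.8),(314.7,168.8),120)):
    print(n,tri(a,b,pa,pb),plane(a,pa,z),plane(b,pb,z))
s=read_state();r=R.from_quat(s["ee_rot"]);print(r.as_matrix().round(3))
E
```

```text
knob [ 474.50658847 -137.3962132    78.52104387] [ 477.6433587  -137.91477839   82.        ] [ 473.7278395  -141.05597253   82.        ]
mouth [557.62414732 210.38154276 117.28264912] [559.72072189 209.12319508 120.        ] [556.76052688 205.75073135 120.        ]
[[-0.25  -0.     0.968]
 [-0.968 -0.001 -0.25 ]
 [ 0.001 -1.     0.   ]]
```

Emit:
play_rows([
  [0.0265,-0.004,0.0393,0,0,0,0.085],
  [0.0265,-0.004,0.0393,0,0,0,0.085],
  [0.0265,-0.004,0.0393,0,0,0,0.085],
  [0.0265,-0.004,0.0393,0,0,0,0.085],
  [0.0265,-0.004,0.0393,0,0,0,0.085],
  [0.0265,-0.004,0.0393,0,0,0,0.085],
  [0.0265,-0.004,0.0393,0,0,0,0.085],
  [0.0265,-0.004,0.0393,0,0,0,0.085],
  [0.0265,-0.004,0.0393,0,0,0,0.085],
  [0.0265,-0.004,0.0393,0,0,0,0.085],
])

```text
clock: 1.25
position: [478.1, 241.6, 271.0]
ee_rot: [0.437, -0.556, 0.557, -0.436]
contact_force: [0.6, 1.8, -0.7]
gripper_width: 84.8
```

Emit:
play_rows([
  [0.036,0.003,0.0093,0,0,0,0.085],
  [0.036,0.003,0.0093,0,0,0,0.085],
  [0.036,0.003,0.0093,0,0,0,0.085],
  [0.036,0.003,0.0093,0,0,0,0.085],
  [0.036,0.003,0.0093,0,0,0,0.085],
  [0.036,0.003,0.0093,0,0,0,0.085],
  [0.036,0.003,0.0093,0,0,0,0.085],
  [0.036,0.003,0.0093,0,0,0,0.085],
  [0.036,0.003,0.0093,0,0,0,0.085],
  [0.036,0.003,0.0093,0,0,0,0.085],
])

```text
clock: 2.25
position: [483.3, -145.9, 241.5]
ee_rot: [0.434, -0.556, 0.558, -0.437]
contact_force: [0.8, 0.4, -0.0]
gripper_width: 85.0
```

```bash
python3 - <<'E'
from h import *
s=read_state();print(s["position"],s["joints"].round(2) if hasattr(s["joints"],'round') else s["joints"],R.from_quat(s["ee_rot"]).as_matrix().round(4))
i=get_image("wrist");cv2.imwrite("pics/w1.png",i["color"][...,::-1])
print(i["origin"],proj(i,[475.5,-138.5,82]),proj(i,[475.5,-138.5,56]))
E
```

```text
[ 483.29121002 -145.86395249  241.47386888] [ 0.03  0.17 -0.27  0.   -1.13  1.3 ] [[-2.407e-01  5.100e-03  9.706e-01]
 [-9.706e-01 -7.000e-04 -2.407e-01]
 [-5.000e-04 -1.000e+00  5.100e-03]]
[ 565.07615424 -165.64759864  384.70500102] [316.89653573 194.60537199] [317.2063992  188.17415028]
```

View pics/w1.png

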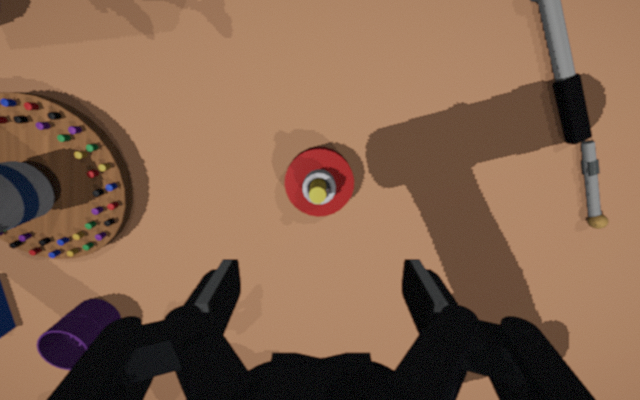

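The wrist view puts the knob top at about (318,195), against a prediction of (317,195), so the estimate agrees to about 1 mm. Next I'll refine it from the yellow and red centroids.

```bash
python3 - <<'E'
from h import *
i=get_image("wrist");c=i["color"].astype(int)
def cen(m):
    m=m.copy();k=np.zeros_like(m);k[130:230,270:370]=1;v,u=np.nonzero(m&(k>0));return u.mean(),v.mean(),len(u)
y=(c[...,0]>150)&(c[...,1]>130)&(c[...,2]<80)
r=(c[...,0]>120)&(c[...,1]<70)
py=cen(y);print("knob",py,plane(i,py,82))
v,u=np.nonzero(r[130:230,270:370]);h=cv2.minEnclosingCircle(np.c_[u+270,v+130].astype(np.float32));print(h,plane(i,h[0],34))
s=read_state();T=R.from_quat(s["ee_rot"])
d=np.array([*plane(i,py,82)[:2],120])-s["position"];print(d,T.inv().apply(d))
E
```

```text
knob (np.float64(314.6666666666667), np.float64(190.0), 12) [ 480.64223526 -141.42631691   82.        ]
((316.1416931152344, 182.61151123046875), 34.776039123535156) [ 476.20373003 -141.21262682   34.        ]
[  -2.21947289    6.17573048 -120.76318411] [ -5.48602168 120.74808775  -4.07617618]
```

```bash
python3 - <<'E'
from h import *
for k in range(2):
    s=read_state();i=get_image("wrist");hsv=cv2.cvtColor(i["color"],cv2.COLOR_RGB2HSV)
    m=cv2.inRange(hsv,(22,150,140),(35,255,255));m[:140]=0;m[230:]=0;m[:,:270]=0;m[:,370:]=0
    v,u=np.nonzero(m);py=(u.mean(),v.mean());print(s["position"],py,len(u),u.min(),u.max(),v.min(),v.max(),plane(i,py,82))
T=R.from_quat(s["ee_rot"])
d=np.array([*plane(i,py,82)[:2],110])-s["position"];print(d,T.inv().apply(d))
E
```

```text
[ 482.86170815 -147.60204739  240.76318411] (np.float64(323.0), np.float64(191.0)) 1 323 323 191 191 [ 477.35780495 -147.85792099   82.        ]<stdin>:5: RuntimeWarning: Mean of empty slice.
  ret = ret.dtype.type(ret / rcount)
Traceback (most recent call last):
ValueError: zero-size array to reduction operation minimum which has no identity
```

Emit:
play_rows([
  [-0.003,0.02,-0.004,-0.003,0,0,0.06],
  [-0.003,0.03,-0.005,-0.002,0,0,0.06],
  [0,0.03,0,0,0,0,0.06],
  [0,0.02,0,0,0,0,0.06],
  [0,0.01,0,0,0,0,0.06],
  [0,0,0,0,0,0,0.06],
])

```text
clock: 3.05
position: [478.9, -130.9, 130.7]
ee_rot: [0.435, -0.554, 0.557, -0.44]
contact_force: [-0.8, 0.0, 0.0]
gripper_width: 59.9
```

```bash
python3 - <<'E'
from h import *
s=read_state();print(s["position"],s["joint_vel"],R.from_quat(s["ee_rot"]).as_matrix().round(4))
i=get_image("wrist");print(read_state()["position"])
p=proj(i,[476,-140,82]);print(p)
u,v=[int(round(x)) for x in p]
im=i["color"][v-75:v+75,u-100:u+100,::-1];print(u-100,v-75)
cv2.imwrite("pics/w2.png",cv2.resize(im,None,fx=4,fy=4,interpolation=cv2.INTER_CUBIC))
E
```

```text
[ 478.86732944 -130.89132548  130.66225599] [ 0.01982602 -0.00993345  0.01352398  0.00951224 -0.00588584 -0.00366023] [[-2.338e-01  7.200e-03  9.723e-01]
 [-9.723e-01  9.000e-04 -2.338e-01]
 [-2.500e-03 -1.000e+00  6.800e-03]]
[ 479.51700759 -131.00810415  131.5240097 ]
[335.06405404 228.13067762]
235 153
```

View pics/w2.png

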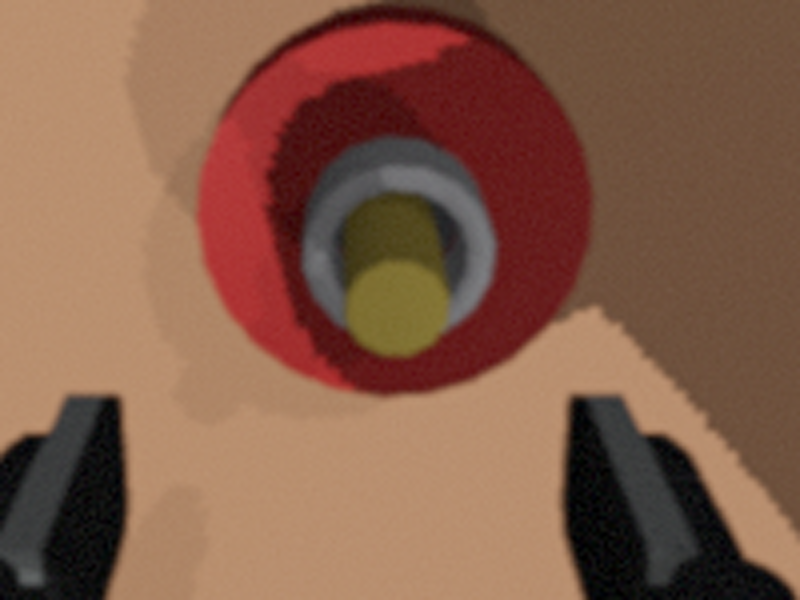

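In the crop the knob top is at (397,308), which is pixel (334,230), and the collar is centred around it. I'll compute the correction from that.

```bash
python3 - <<'E'
from h import *
s=read_state();i=get_image("wrist")
# image from w2 was taken one call ago: reproject with its pose ~ current
X=plane(i,(333.9,229.6),82);s=read_state();print(X,s["position"]);T=R.from_quat(s["ee_rot"])
d=np.array([X[0],X[1],62])-s["position"];print(d,T.inv().apply(d),T.as_matrix().round(4))
E
```

```text
[ 475.4011795 -138.9825457   82.       ] [ 480.10429647 -131.25214081  132.29285741]
[ -4.70311697  -7.73040488 -70.29285741] [ 8.83873776 70.23293863 -3.48931497] [[-2.339e-01  1.080e-02  9.722e-01]
 [-9.723e-01  7.000e-04 -2.339e-01]
 [-3.200e-03 -9.999e-01  1.030e-02]]
```

Emit:
play_rows([
  [0.006,0.01,-0.002,-0.006,0,0,0.06],
  [0.002,0.01,-0.001,-0.004,0,0,0.06],
  [0,0.008,0,0,0,0,0.06],
  [0,0,0,0,0,0,0.06],
])

```text
clock: 3.55
position: [477.2, -138.8, 104.9]
ee_rot: [0.435, -0.555, 0.556, -0.44]
contact_force: [-0.4, 0.1, -0.3]
gripper_width: 59.7
```

```bash
cat >> h.py <<'E'
def go(X):
    s=read_state();T=R.from_quat(s["ee_rot"]);d=np.array(X)-s["position"]
    print("pos",np.round(s["position"],1),"F",np.round(s["contact_force"],1),"w",round(float(s["gripper_width"]),1),"t",round(float(s["clock"]),2));print("d tool",T.inv().apply(d).round(1),"yaxis",T.as_matrix()[:,1].round(4),"xaxis",T.as_matrix()[:,0].round(4))
E
python3 -c "
from h import *
go([475.4,-139,61])"
```

```text
pos [ 477.2 -138.8  104.9] F [-0.4  0.1 -0.3] w 59.7 t 3.55
d tool [ 0.8 43.9 -2. ] yaxis [ 0.0068  0.0032 -1.    ] xaxis [-0.2336 -0.9723 -0.0047]
```

Emit:
play_rows([
  [0.001,0.015,-0.002,-0.005,0,-0.004,0.06],
  [0,0.014,-0.001,0,0,0,0.05],
  [0,0.01,0,0,0,0,0.045],
  [0,0.004,0,0,0,0,0.04],
  [0,0,0,0,0,0,0.04],
])

```text
clock: 4.05
position: [475.5, -139.7, 60.9]
ee_rot: [0.437, -0.555, 0.556, -0.438]
contact_force: [-0.3, -0.2, -0.7]
gripper_width: 39.9
```

```bash
python3 -c "
from h import *
go([475.4,-139,61])"
```

```text
pos [ 475.5 -139.7   60.9] F [-0.3 -0.2 -0.7] w 39.9 t 4.05
d tool [-0.7 -0.1 -0.2] yaxis [ 3.2e-03 -3.0e-04 -1.0e+00] xaxis [-2.338e-01 -9.723e-01 -5.000e-04]
```

Position is right; closing.

Emit:
play_rows([
  [-0.0005,0,0,0,0,0,0.02],
  [0,0,0,0,0,0,0.005],
  [0,0,0,0,0,0,0.0],
  [0,0,0,0,0,0,0.0],
  [0,0,0,0,0,0,0.0],
])

```text
clock: 4.55
position: [475.7, -139.2, 61.6]
ee_rot: [0.436, -0.555, 0.556, -0.439]
contact_force: [-1.4, 0.4, -3.4]
gripper_width: 17.9
```

Emit:
play_rows([
  [0,-0.005,0,0,0,0,0.0],
  [0,-0.01,0,0,0,0,0.0],
  [0,-0.01,0,0,0,0,0.0],
  [0,0,0,0,0,0,0.0],
])

```text
clock: 4.95
position: [475.6, -139.1, 88.9]
ee_rot: [0.436, -0.555, 0.556, -0.439]
contact_force: [0.6, -0.4, -2.7]
gripper_width: 17.5
```

```bash
python3 - <<'E'
from h import *
go([475,-139,230])
i=get_image("side");j=get_image("wrist")["color"][120:320,200:500,::-1]
c=i["color"][195:295,237:387,::-1]
cv2.imwrite("pics/g.png",np.hstack([cv2.resize(c,(400,267),interpolation=2),cv2.resize(j,(400,267))]))
E
```

```text
pos [ 475.6 -139.1   88.9] F [ 0.6 -0.4 -2.7] w 17.5 t 4.95
d tool [-1.000e-01 -1.411e+02 -0.000e+00] yaxis [ 0.0042  0.     -1.    ] xaxis [-0.2342 -0.9722 -0.001 ]
```

View pics/g.png

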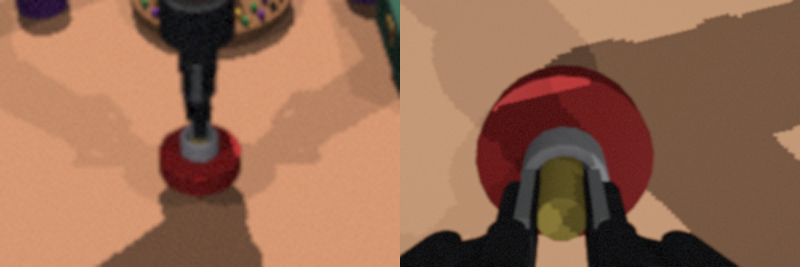

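The pair lifts nested (about 2.7 N). In the crops the red lid hangs level below the fingers, with the knob held through the collar. Next I'll raise and carry it.

Emit:
play_rows([
  [0,-0.008,0,0,0,0,0.0],
  [0,-0.016,0,0,0,0,0.0],
  [0,-0.02,0,0,0,0,0.0],
  [0,-0.02,0,0,0,0,0.0],
  [0,-0.02,0,0,0,0,0.0],
  [0,-0.02,0,0,0,0,0.0],
  [0,-0.016,0,0,0,0,0.0],
  [0,-0.012,0,0,0,0,0.0],
  [0,-0.006,0,0,0,0,0.0],
  [0,0,0,0,0,0,0.0],
])

```text
clock: 6.05
position: [471.4, -139.0, 231.9]
ee_rot: [-0.438, 0.557, -0.554, 0.436]
contact_force: [0.5, -0.2, -2.9]
gripper_width: 17.5
```

Emit:
play_rows([
  [-0.006,0,0,0,0,0,0.0],
  [-0.012,0,0,0,0,0,0.0],
  [-0.018,0,0,0,0,0,0.0],
  [-0.022,0,0,0,0,0,0.0],
  [-0.022,0,0,0,0,0,0.0],
  [-0.022,0,0,0,0,0,0.0],
  [-0.022,0,0,0,0,0,0.0],
  [-0.022,0,0,0,0,0,0.0],
  [-0.022,0,0,0,0,0,0.0],
  [-0.022,0,0,0,0,0,0.0],
])

```text
clock: 7.05
position: [513.5, 57.5, 223.0]
ee_rot: [-0.442, 0.561, -0.552, 0.43]
contact_force: [0.3, -0.6, -1.8]
gripper_width: 17.8
```

```bash
python3 -c "
from h import *
go([557,190,230])"
```

```text
pos [513.5  57.5 223. ] F [ 0.3 -0.6 -1.8] w 17.8 t 7.05
d tool [-139.    -7.9   10.5] yaxis [-2.130e-02 -1.000e-04 -9.998e-01] xaxis [-0.2381 -0.9712  0.0052]
```

Emit:
play_rows([
  [-0.02,-0.002,0.002,0.004,0,0,0.0],
  [-0.022,-0.002,0.002,0.004,0,0,0.0],
  [-0.022,-0.002,0.002,0.004,0,0,0.0],
  [-0.022,-0.002,0.001,0.004,0,0,0.0],
  [-0.02,-0.001,0,0.004,0,0,0.0],
  [-0.016,0,0,0.002,0,0,0.0],
  [-0.01,0,0,0,0,0,0.0],
  [-0.006,0,0,0,0,0,0.0],
  [0,0,0,0,0,0,0.0],
  [0,0,0,0,0,0,0.0],
])

```text
clock: 8.05
position: [549.7, 204.1, 221.7]
ee_rot: [0.445, -0.555, 0.555, -0.432]
contact_force: [-0.8, -0.3, -2.8]
gripper_width: 17.7
```

```bash
python3 -c "
from h import *
go([558,207.5,228])"
```

```text
pos [549.7 204.1 221.7] F [-0.8 -0.3 -2.8] w 17.7 t 8.05
d tool [-5.1 -6.5  7.2] yaxis [-0.0145 -0.0124 -0.9998] xaxis [-0.2312 -0.9728  0.0154]
```

Emit:
play_rows([
  [-0.003,-0.002,0.004,0.006,0,0.008,0.0],
  [-0.002,-0.001,0.003,0.005,0,0.007,0.0],
  [0,0,0,0,0,0,0.0],
  [0,0,0,0,0,0,0.0],
])

```text
clock: 8.45
position: [558.4, 205.4, 225.5]
ee_rot: [0.437, -0.555, 0.555, -0.438]
contact_force: [-0.6, -0.3, -2.2]
gripper_width: 17.6
```

```bash
python3 - <<'E'
from h import *
go([558,207.7,200])
f=lambda n,u,v:cv2.resize(get_image(n)["color"][v:v+75,u:u+75,::-1],(400,400),interpolation=2)
cv2.imwrite("pics/p.png",np.hstack([f("scene",350,125),f("side",278,125)]))
go([558,207.7,200])
E
```

```text
pos [558.4 205.4 225.5] F [-0.6 -0.3 -2.2] w 17.6 t 8.45
d tool [-2.1 25.5 -0.9] yaxis [ 1.2e-03  9.0e-04 -1.0e+00] xaxis [-0.2341 -0.9722 -0.0011]
pos [558.3 205.6 225.5] F [-0.5  1.1 -2.9] w 17.6 t 8.55
d tool [-2.  25.5 -0.8] yaxis [ 1.2e-03  8.0e-04 -1.0e+00] xaxis [-0.2338 -0.9723 -0.0011]
```

View pics/p.png

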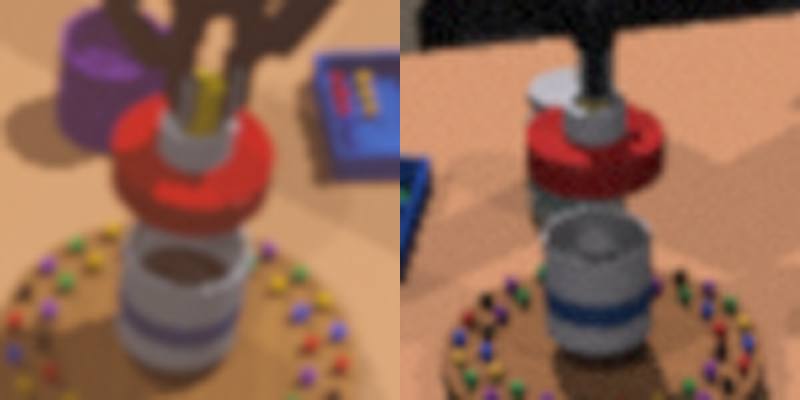

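Pair level above the tin. Scene crop has the skirt centred at u≈193 and the tin rim at 186; in the side crop they are at 595-400 and 598-400. I'll check those against projections.

```bash
python3 - <<'E'
from h import *
for n,o in(("scene",350),("side",278)):
    i=get_image(n)
    for X in([558.3,205.6,185],[558,207.7,120],[558,207.7,85]): print(n,((proj(i,X)-[o,125]+.5)*400/75).round(1))
    print(((proj(i,[561,207.7,120])-proj(i,[558,207.7,120]))*400/75).round(1),((proj(i,[558,210.7,120])-proj(i,[558,207.7,120]))*400/75).round(1))
E
```

```text
scene [192.6 166.2]
scene [183.7 245.5]
scene [177.5 286.3]
[2.2 3.6] [ 4.8 -1.3]
side [199.  147.7]
side [199.6 234.5]
side [200.6 280.1]
[ 4.5 -0.5] [-0.9 -2.3]
```

Emit:
play_rows([
  [-0.002,0.006,0,0,0,0,0.0],
  [0,0.012,0,0,0,0,0.0],
  [0,0.012,0,0,0,0,0.0],
  [0,0.006,0,0,0,0,0.0],
  [0,0,0,0,0,0,0.0],
])

```text
clock: 9.15
position: [557.8, 207.7, 184.7]
ee_rot: [-0.438, 0.556, -0.555, 0.437]
contact_force: [-0.3, -0.2, -3.4]
gripper_width: 17.6
```

```bash
python3 -c "
from h import *
go([558.8,207.8,167.5])"
```

```text
pos [557.8 207.7 184.7] F [-0.3 -0.2 -3.4] w 17.6 t 9.15
d tool [-0.4 17.2  1. ] yaxis [-1.7e-03 -5.0e-04 -1.0e+00] xaxis [-2.335e-01 -9.724e-01  8.000e-04]
```

Emit:
play_rows([
  [0,0.004,0.001,0.001,0,0,0.0],
  [0,0.004,0,0,0,0,0.0],
  [0,0.004,0,0,0,0,0.0],
  [0,0,0,0,0,0,0.0],
])

```text
clock: 9.55
position: [559.2, 207.5, 171.7]
ee_rot: [0.438, -0.555, 0.555, -0.438]
contact_force: [0.4, -0.5, -2.8]
gripper_width: 17.8
```

```bash
python3 -c "
from h import *
go([558.8,207.8,167.5])"
```

```text
pos [559.2 207.5 171.7] F [ 0.4 -0.5 -2.8] w 17.8 t 9.55
d tool [-0.2  4.2 -0.4] yaxis [-2.e-04 -9.e-04 -1.e+00] xaxis [-2.333e-01 -9.724e-01  9.000e-04]
```

No contact force yet, so the plug is in the mouth. I'll go down slowly.

Emit:
play_rows([
  [0,0.002,0,0,0,0,0.0],
  [0,0.001,0,0,0,0,0.0],
  [0,0.001,0,0,0,0,0.0],
])

```text
clock: 9.85
position: [559.7, 207.7, 168.2]
ee_rot: [0.438, -0.555, 0.556, -0.438]
contact_force: [0.8, -0.1, -3.1]
gripper_width: 17.7
```

Emit:
play_rows([
  [0,0.001,0,0,0,0,0.0],
  [0,0.001,0,0,0,0,0.0],
])

```text
clock: 10.05
position: [560.0, 207.8, 167.5]
ee_rot: [0.437, -0.555, 0.556, -0.439]
contact_force: [-2.1, -0.5, 3.1]
gripper_width: 17.7
```

Emit:
play_rows([
  [0,0.0012,-0.0005,0,0,0,0.0],
  [0,0.0012,-0.0003,0,0,0,0.0],
])

```text
clock: 10.25
position: [559.8, 207.8, 167.4]
ee_rot: [0.437, -0.554, 0.556, -0.44]
contact_force: [-1.5, -1.5, 5.3]
gripper_width: 17.8
```

```bash
python3 - <<'E'
from h import *
go([559,207.8,167])
f=lambda n,u,v:cv2.resize(get_image(n)["color"][v:v+75,u:u+75,::-1],(400,400),interpolation=2)
cv2.imwrite("pics/q.png",np.hstack([f("scene",350,135),f("side",278,135)]))
go([559,207.8,167])
E
```

```text
pos [559.8 207.8 167.4] F [-1.5 -1.5  5.3] w 17.8 t 10.25
d tool [ 0.2  0.4 -0.8] yaxis [ 5.3e-03  1.0e-04 -1.0e+00] xaxis [-0.2321 -0.9727 -0.0013]
pos [559.8 207.8 167.4] F [-1.8 -1.4  5.6] w 17.9 t 10.35
d tool [ 0.2  0.4 -0.8] yaxis [ 5.3e-03  2.0e-04 -1.0e+00] xaxis [-0.2321 -0.9727 -0.0014]
```

View pics/q.png

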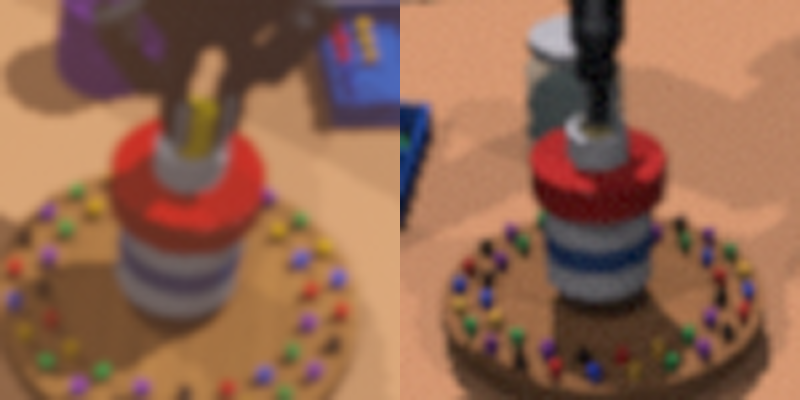

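The lids look seated and level: the red skirt overlaps the tin rim in both views, and the contact height of 167.4 matches the expected 167.5. Next I'll release.

Emit:
play_rows([
  [0,0,0,0,0,0,0.03],
  [0,0,0,0,0,0,0.055],
  [0,0,0,-0.005,0,0,0.06],
  [0,0,0,0,0,0,0.06],
])

```text
clock: 10.75
position: [560.6, 208.5, 167.0]
ee_rot: [-0.437, 0.555, -0.555, 0.44]
contact_force: [0.5, 0.4, -0.1]
gripper_width: 60.3
```

```bash
python3 - <<'E'
from h import *
go([559.5,207.8,144])
i=get_image("wrist");p=proj(i,[559.5,207.8,175]);print(p);u,v=map(int,p);cv2.imwrite("pics/r.png",cv2.resize(i["color"][v-60:v+75,u-90:u+90,::-1],None,fx=4,fy=4,interpolation=2));print(u-90,v-60,[ (proj(i,X)-[u-90,v-60])*4 for X in ([559.5,207.8,188],[559.5,207.8,162])])
E
```

```text
pos [560.6 208.5 167. ] F [ 0.5  0.4 -0.1] w 60.3 t 10.75
d tool [ 1.1 23.  -1. ] yaxis [ 0.0023  0.0033 -1.    ] xaxis [-0.232  -0.9727 -0.0037]
[323.91382423 270.87899358]
233 210 [array([364.25177452, 300.77578514]), array([363.14629638, 194.65366428])]
```

View pics/r.png

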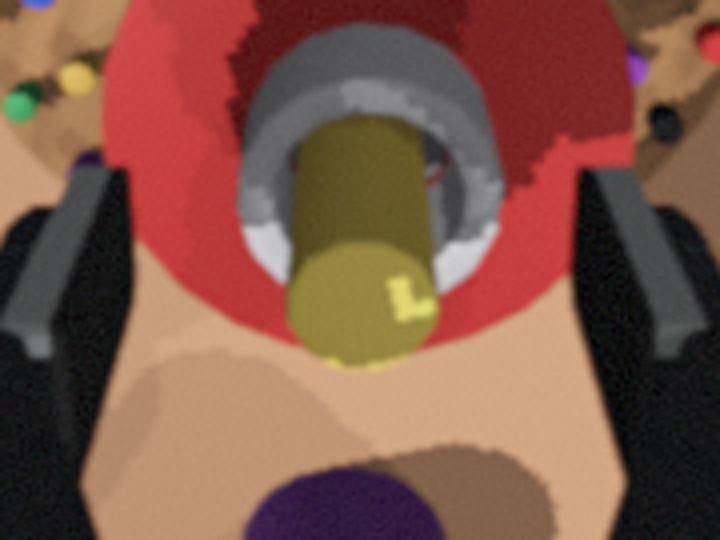

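Released. In the crop the knob is at (363,302), and the collar centre is about (370,190), 2–3 mm to the +x tool side of the finger midline (352). I'll correct that and descend to the collar.

Emit:
play_rows([
  [0.002,0.002,-0.001,-0.001,0,-0.003,0.06],
  [0,0.008,0,0,0,0,0.06],
  [0,0.008,0,0,0,0,0.06],
  [0,0.003,0,0,0,0,0.06],
  [0,0,0,0,0,0,0.06],
])

```text
clock: 11.3
position: [558.6, 206.5, 142.9]
ee_rot: [-0.439, 0.555, -0.555, 0.438]
contact_force: [-0.3, -0.6, -0.3]
gripper_width: 59.9
```

```bash
python3 -c "
from h import *
go([559.5,206.8,143])"
```

```text
pos [558.6 206.5 142.9] F [-0.3 -0.6 -0.3] w 59.9 t 11.3
d tool [-0.6 -0.1  0.8] yaxis [-1.3e-03 -5.0e-04 -1.0e+00] xaxis [-2.322e-01 -9.727e-01  8.000e-04]
```

Emit:
play_rows([
  [0,-0.0003,0.0005,0,0,0,0.05],
  [0,0,0,0,0,0,0.044],
  [0,0,0,0,0,0,0.038],
  [0,0,0,0,0,0,0.03],
  [0,0,0,0,0,0,0.02],
  [0,0,0,0,0,0,0.0],
  [0,0,0,0,0,0,0.0],
])

```text
clock: 12.0
position: [559.4, 206.6, 143.5]
ee_rot: [-0.438, 0.555, -0.555, 0.438]
contact_force: [0.6, 0.5, -0.8]
gripper_width: 37.4
```

```bash
python3 - <<'E'
from h import *
go([559.5,206.8,143])
f=lambda n,u,v:cv2.resize(get_image(n)["color"][v:v+75,u:u+75,::-1],(400,400),interpolation=2)
cv2.imwrite("pics/s.png",np.hstack([f("scene",350,135),f("side",278,135)]))
E
```

```text
pos [559.4 206.6 143.5] F [ 0.6  0.5 -0.8] w 37.4 t 12.0
d tool [-0.3  0.5  0.1] yaxis [-5.e-04  0.e+00 -1.e+00] xaxis [-2.322e-01 -9.727e-01  1.000e-04]
```

Emit:
play_rows([
  [0,-0.003,0,0,0,0,0.0],
  [0,-0.004,0,0,0,0,0.0],
  [0,-0.005,0,0,0,0,0.0],
])

```text
clock: 12.4
position: [558.6, 206.2, 155.2]
ee_rot: [-0.439, 0.555, -0.555, 0.437]
contact_force: [0.4, -0.2, -1.3]
gripper_width: 38.1
```

```bash
python3 -c "
from h import *
go([559.4,206.6,275])"
```

```text
pos [558.6 206.2 155.2] F [ 0.4 -0.2 -1.3] w 38.1 t 12.4
d tool [  -0.4 -119.8    0.4] yaxis [-0.003  -0.0012 -1.    ] xaxis [-0.2324 -0.9726  0.0019]
```

Emit:
play_rows([
  [0,-0.008,0.0004,0.003,0,0.001,0.0],
  [0,-0.008,0,0,0,0,0.0],
  [0,-0.008,0,0,0,0,0.0],
  [0,-0.008,0,0,0,0,0.0],
])

```text
clock: 12.8
position: [559.1, 206.1, 190.3]
ee_rot: [0.438, -0.555, 0.555, -0.438]
contact_force: [-0.0, -0.3, -1.1]
gripper_width: 37.5
```

```bash
python3 -c "
from h import *
go([559.4,206.6,275])"
```

```text
pos [559.1 206.1 190.3] F [-0.  -0.3 -1.1] w 37.5 t 12.8
d tool [ -0.5 -84.7   0.3] yaxis [ 1.e-03 -7.e-04 -1.e+00] xaxis [-2.324e-01 -9.726e-01  5.000e-04]
```

Emit:
play_rows([
  [0,-0.01,0,0,0,0,0.0],
  [0,-0.012,0,0,0,0,0.0],
  [0,-0.015,0,0,0,0,0.0],
  [0,-0.015,0,0,0,0,0.0],
  [0,-0.015,0,0,0,0,0.0],
  [0,-0.012,0,0,0,0,0.0],
  [0,-0.006,0,0,0,0,0.0],
  [0,0,0,0,0,0,0.0],
  [0,0,0,0,0,0,0.0],
])

```text
clock: 13.7
position: [559.3, 206.2, 285.5]
ee_rot: [0.436, -0.555, 0.556, -0.44]
contact_force: [-0.0, 0.9, -2.0]
gripper_width: 37.9
```

```bash
python3 - <<'E'
from h import *
go([559.4,206.6,275])
f=lambda n,u,v:cv2.resize(get_image(n)["color"][v:v+100,u:u+100,::-1],(400,400),interpolation=2)
cv2.imwrite("pics/t.png",np.hstack([f("scene",340,110),f("side",265,100)]))
E
```

```text
pos [559.3 206.2 285.5] F [-0.   0.9 -2. ] w 37.9 t 13.7
d tool [-0.4 10.5  0. ] yaxis [ 0.0054  0.0023 -1.    ] xaxis [-0.2324 -0.9726 -0.0035]
```

View pics/t.png

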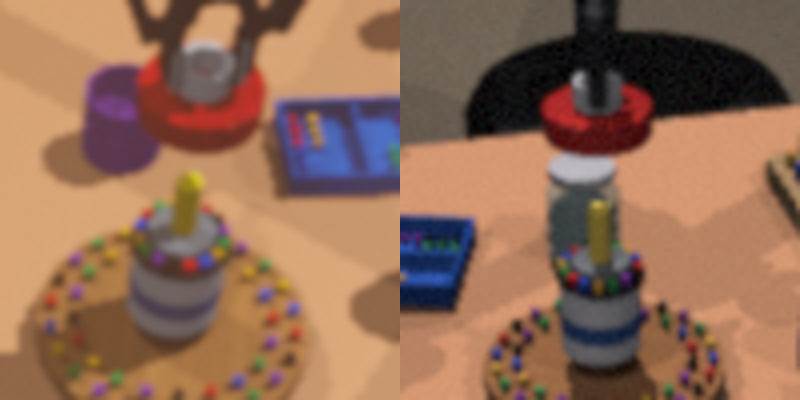

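The outer lid is held level about 140 mm above where it sat. The inner lid is flush in the tin with its knob upright at about (190,183) scene / (200,205) side, and the tin is on its hub. I'll hold still briefly and hand in.

Emit:
play_rows([
  [0,0,0,-0.004,0,-0.003,0.0],
  [0,0,0,0,0,0,0.0],
  [0,0,0,0,0,0,0.0],
])

```text
clock: 14.1
position: [558.6, 205.9, 283.2]
ee_rot: [-0.439, 0.555, -0.555, 0.437]
contact_force: [-0.8, 0.7, -1.3]
gripper_width: 37.5
```

```bash
python3 -c "
from h import *
go([559.4,206.6,275]);print(job_done())"
```

```text
pos [558.6 205.9 283.2] F [-0.8  0.7 -1.3] w 37.5 t 14.1
d tool [-0.9  8.2  0.6] yaxis [-0.0033 -0.0022 -1.    ] xaxis [-0.2325 -0.9726  0.0029]
the job is handed in; nothing more can be done
None
```

The job is done and handed in at 14.1 s of the 50 s allowed. I gripped the yellow knob, carried both lids nested to the tin and lowered them until they seated. Contact came at a tool height of 167.4 mm, against 167.5 mm expected. I then released the knob, gripped the collar and lifted the red outer lid off straight up.

- **Outer lid:** it is held about 140 mm above where it sat, tilted less than 0.3° going by the tool pose. The load on the wrist is about 1.3 N and the fingers stand at 37.5 mm.
- **Inner lid and tin:** the last pictures show the inner lid level and flush in the tin, and the tin upright on its hub.
- **Other things on the cart:** nothing was touched on purpose, but I did not measure them again at the end.
- **Disagreements:** the scene and side cameras differed by about 4 mm, so I used their average and the wrist view. My colour threshold for the knob failed, so I read those pixels by eye. No other check failed.

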